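# Set a straightedge against two datum pins

## Task

On the marking-out board, slide the steel straightedge until the thin lip along its far edge bears on both steel pins at once, press it gently home against them for a moment, and let go of it there. Then stand the small brass weight upright on the flat of the straightedge, beside its grip, without shifting the straightedge, so that both pins still touch the lip at the end. Leave the roll of tape and the marker pen where they are.

Things in the scene. Friction and masses are not known exactly. Their poses are not given: they have to be found in the camera images.
- board: White marking-out board with a pale grid, fixed to the worktop, 240 (x) x 270 (y) x 8 mm thick. Origin: centre of its underside; x points away from the robot, z up. Its top is 8 mm above the worktop.
- straightedge: Loose steel straightedge, about 0.25 kg, flat on the near half of the board, 44 mm wide (x), 220 long (y). Origin: centre of its underside; z up; x points to the working edge, on the far side, towards the pins. 6 mm thick, flat-topped, from x = -22 to +16 mm; then a 3 mm thick lip ending in a straight upright edge at x = +22 mm. Slides with ordinary friction (some 1 to 3 N), turns when pushed.
- straightedge_grip (a point): Centre of the straightedge's black grip rib, half-way up: 18 mm above the underside, 25 mm behind the working edge; axes as the straightedge's. The rib is 10 mm wide (x), 60 mm long (y), 24 mm high, centred on the length; its top is 30 mm above the underside. To either side of it, from 30 to 110 mm along y, the top is flat and free for the weight.
- pin_left: Left (+y) datum pin, fixed and rigid, upright plain steel cylinder 12 mm in diameter, standing 16 mm above the board. Origin: centre of its foot, on the board's top.
- pin_right: Right (-y) datum pin, same as the left one. Origin: centre of its foot. The two stand 110 to 160 mm apart, one often farther from the robot than the other.
- pin_left_top (a point): Centre of the left pin's top, 16 mm above the board.
- pin_right_top (a point): Centre of the right pin's top, 16 mm above the board.
- weight_mid (a point): Middle (half-way up) of the loose brass weight, a 0.2 kg bottle-shaped cylinder 30 mm in diameter, 51 mm high with a narrower neck and knob at the top, standing on the worktop left of the board at the start; z is its upright axis. The middle is 25.5 mm above its foot.
- tape_roll: Bystander: roll of dark tape lying on the board behind the pins, 55 mm in diameter, 19 mm high. Origin: centre of its underside.
- marker: Bystander: marker pen lying on the worktop right of the board, 135 mm long. Origin: its middle, at the underside.
Not all that is in view belongs to the job. What is shaped like the part that bears weight_mid but brown, orange or pink is not meant.

How it is judged:
By the outcome, as a careful person would: the job done as asked, in the order asked, and still so for the second after the job is handed in, with the robot touching nothing.
It also fails if it takes over 61 s, if anything falls off the work surface, if the arm or the gripper's body presses on something with over 40 N, if the wrist force passes 120 N, or if a joint passes its speed limit or range.

## Robot

A 6-joint arm with a two-finger parallel gripper is mounted at the origin on a cart in front of the work surface, level with it; the furniture and walls round the work are solid. World frame = base frame: x ahead of the robot, y to its left, z up, the work surface at z = 0. Lengths are in m, angles in degrees, forces in N, time in s.
With the tool pointing down it reaches from about 0.275 to 0.975 m from the base axis. Payload 8.4 kg.
Tool frame: the origin (TCP) lies at the very end of the fingers, on their centre line; the grasp point (between the pads) lies 19 mm behind it; z points along the fingers, x is the direction in which the jaws open and shut, and the axes are right-handed (so a half turn about z gives the same grasp; the last joint's range is limited). The gripper opens to 92 mm and grips with 3 to 60 N. Pads are 20 mm wide; open, the fingers measure 128 mm over their backs; the gripper's body (75 mm by 189 mm) begins 69 mm behind the grasp point.
Start: joints at [-64.882, 20.225, 93.587, -0, 66.188, -0.138], TCP at [0.267, -0.565, 0.215] pointing down, gripper open.
Joint ranges: [-150.9, 150.9], [-52.94, 120.26], [3.33, 152.33], [-74.26, 254.26], [0, 154.13], [-172.89, 172.89]. Speed limits (degrees/s): [127.2, 127.2, 159.86, 180, 180, 180].

## Interface

Orientations are given as [roll, pitch, yaw] about the fixed x, y, z axes, in that order (R = Rz(yaw) Ry(pitch) Rx(roll)).
In Python, from cell import read_state, snapshot, sign_off gives the robot as it stands. The module is installed in compiled form; this text tells all that it offers.
- The arm moves only by the tool jog_arm, never from a script. Its argument "steps" is text: rows parted by semicolons, each of 4 numbers parted by spaces: the shift along the tool's x, y, z in cm, then the turn about the tool's z in degrees. In form: x y z twist; .... A call has 1 to 12 rows; each row is the pose to reach, as a shift and turn from the pose commanded when the call began, along the tool's axes at that moment; what a row does not reach only later rows make up. A row lasts 1/10 s, in which the tool goes at most 50 mm and 8.59 degrees, less where a joint would pass 70% of its speed; a pose out of reach is approached as far as the arm can. A call with a gripper value outside its range is refused whole. "jaw" is the opening, from -1 (shut) to 1 (fully open), set as the call begins (left out, the last holds). The fingers move at their own pace and stop on an object; "squeeze" is the grip in N (left out, the last holds). Time passes only in rows, so rows that repeat a pose let the fingers close. It gives the time, the measured TCP pose, the force and the opening at its end, in the units of the state.
- read_state(): the state, without advancing time (a new reading comes with each control period).
- snapshot(name): name is "scene" or "top" or "wrist"; returns a dict with "img" (420x560x3 uint8, red, green, blue), "mtx" (3x3 intrinsics, pixels), "position" and "orientation" of the camera in the world; the wrist camera has in their place "tool_from_camera" (4x4, takes a point from camera to tool coordinates, whose origin is the TCP and whose axes are the tool frame's). Camera axes: x right, y down, z forward; pixel columns grow to the right and rows downward; lengths in m; the calibration is good to about 2 mm. A picture is of the moment at which its call begins: read the wrist's pose just before it. There is no depth.
- sign_off(): hands the job in, once; it reports no verdict.
The state is a dict: "clock": time; "joint_pos": joint angles; "qvel": joint speeds; "effort": joint torques, N m; "tool_pos": TCP position; "ee_rot": TCP orientation; "force": force on the tool from outside, world axes, zero at the start; "torque": the same for the moment, N m; "gripper_width": finger opening in m.
Only numpy, scipy, OpenCV 4.12 (cv2) and the standard library are available. Lean on these libraries where they do the work, as an engineer would, in place of code of your own. Each camera call takes 0.05 s, during which the arm holds its last target. There are 200 camera calls.

## Working session

There is one attempt and no reset: what is moved stays moved. The work goes in short steps, Python scripts to look and compute and a tool call to move; the robot and the scene stay as the last step left them, time stands still between calls to the robot, and variables do not carry over. Pictures are saved under pics/ and viewed, about 8 in all and at most 12, crops included, and the job is handed in when it is done.

Besides the shell and the picture viewer there is one more tool, called after ">>>" as name(argument=value, ...) on one line, values as JSON. jog_arm: Moves the arm, as the interface text tells. Its arguments: {"type":"object","properties":{"steps":{"type":"string"},"jaw":{"type":"number"},"squeeze":{"type":"number"}},"required":["steps"]}

```bash
mkdir -p pics
cat > h.py <<'E'
import numpy as np, cv2, json
from cell import read_state, snapshot, sign_off
from scipy.spatial.transform import Rotation as R
def Rm(o):
    return R.from_euler('xyz',o,degrees=True).as_matrix()
def cam(name):
    s=read_state(); d=snapshot(name)
    if 'tool_from_camera' in d:
        T=np.eye(4);T[:3,:3]=Rm(s['ee_rot']);T[:3,3]=s['tool_pos']
        T=T@np.array(d['tool_from_camera'])
        P,M=T[:3,3],T[:3,:3]
    else:
        P=np.array(d['position']); o=np.array(d['orientation'])
        M=o if o.shape==(3,3) else Rm(o)
    return d['img'],np.array(d['mtx']),P,M
def ray(c,u,v,z):
    _,K,P,M=c
    r=M@np.linalg.solve(K,[u,v,1]); return P+r*(z-P[2])/r[2]
def proj(c,p):
    _,K,P,M=c
    q=K@(M.T@(np.array(p)-P)); return q[:2]/q[2]
def save(img,f): cv2.imwrite('pics/'+f,img[:,:,::-1])
E
python3 - <<'E'
from h import *
print(read_state())
for n in('top','scene'):
    d=snapshot(n); print(n,d['position'],d['orientation'],d['mtx']); 
    save(d['img'],n+'0.png')
E
```

```text
{'clock': 0.0, 'joint_pos': array([-6.48835419e+01,  2.02635017e+01,  9.36316289e+01, -1.05140224e-03,
        6.61879611e+01, -1.39219860e-01]), 'qvel': array([-0.01184611,  0.01332234,  0.00103022,  0.04687982, -0.02795291,
        0.04543799]), 'effort': array([ 1.80500410e-03, -5.93833423e+01, -3.34215653e+01,  6.95003173e-02,
        2.31630472e-02, -8.53904339e-05]), 'tool_pos': array([ 0.26641495, -0.5647903 ,  0.21383358]), 'ee_rot': array([ 1.79999241e+02,  8.30937999e-02, -6.47438974e+01]), 'force': array([ 0.02455791,  0.20589927, -1.11483201]), 'torque': array([-0.00045017,  0.02632091, -0.00626818]), 'gripper_width': 0.09215610770097193}
top [ 0.39911633 -0.07189724  1.04870801] [-173.24755192    0.99387174  -88.61430159] [[387.34220881   0.         283.89961943]
 [  0.         387.34220881 202.32923821]
 [  0.           0.           1.        ]]
scene [0.12478716 0.40199882 0.69021759] [-136.56348784    0.75017631 -141.63506931] [[399.21230212   0.         280.9706476 ]
 [  0.         399.21230212 205.59314427]
 [  0.           0.           1.        ]]
```

View pics/top0.png

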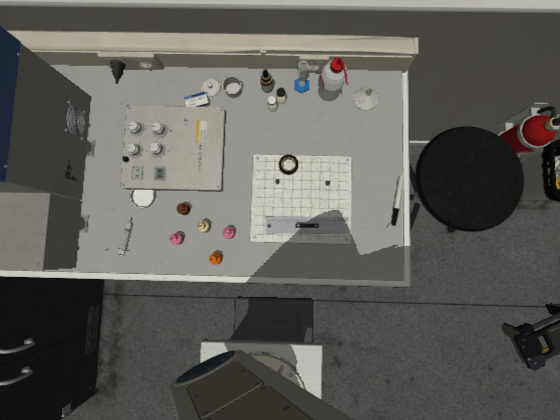

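View pics/scene0.png

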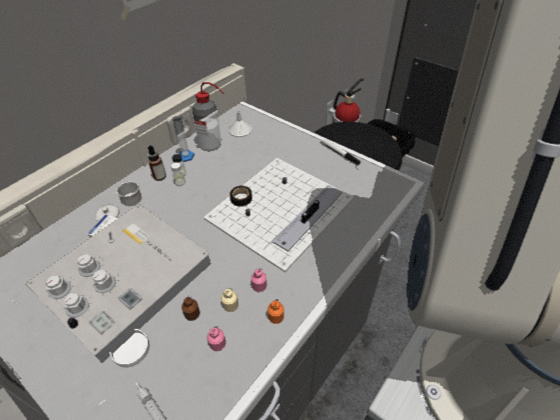

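The top view shows the board, with the pins at about (278,182) and (327,183), the straightedge's grip at (307,225), the tape at (289,164) and the marker at (398,200). The bottle-shaped candidates are brown (183,209), pale yellow (203,226), pink (177,238), pink (228,232) and orange (215,258). Only the yellow one at (203,226) fits brass. I'll confirm it in a crop.

Run:
```python
from h import *
t=cam('top'); s=cam('scene')
a=cv2.resize(t[0][150:270,160:360],(800,480),interpolation=cv2.INTER_CUBIC)
b=cv2.resize(s[0][250:350,170:290],(0,0),fx=1,fy=1)
a[:100,:120]=b
save(a,'crop1.png')
for n,p,z in [('pinL',(278,182),.024),('pinR',(327,183),.024),('grip',(307,225),.038),('w',(203,226),.045),('brown',(183,209),.045),('pinkR',(228,232),.045),('tape',(289,164),.027),('marker',(398,200),.01)]:
    print(n,ray(t,*p,z).round(4))
for n,p,z in [('pinL',(248,212),.024),('pinR',(284,180),.024),('w',(229,296),.04)]:
    print('s',n,ray(s,*p,z).round(4))
```

```text
pinL [ 0.5745 -0.034   0.024 ]
pinR [ 0.5746 -0.1652  0.024 ]
grip [ 0.4602 -0.1131  0.038 ]
w [0.4509 0.1572 0.045 ]
brown [0.4941 0.2119 0.045 ]
pinkR [0.4369 0.0914 0.045 ]
tape [ 0.6236 -0.0624  0.027 ]
marker [ 0.5347 -0.3575  0.01  ]
s pinL [ 0.57   -0.0259  0.024 ]
s pinR [ 0.5708 -0.1594  0.024 ]
s w [0.4468 0.164  0.04  ]
```

View pics/crop1.png

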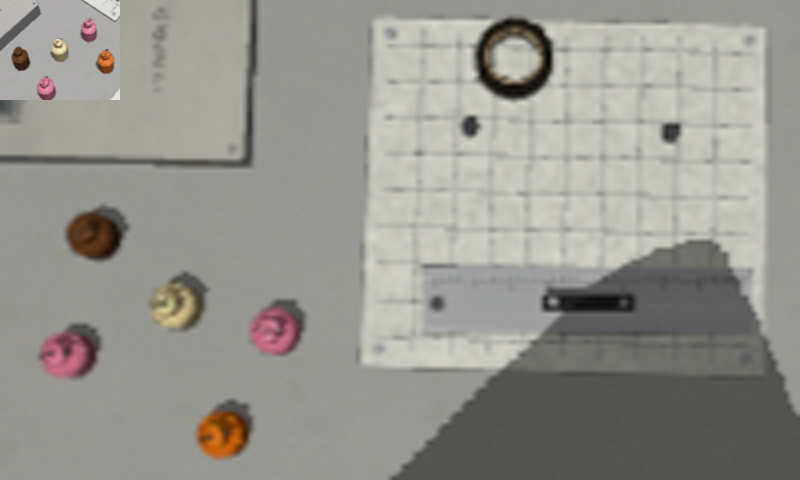

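The crop and scene view agree: the pale-brass weight is at top (203,226), and the rest are brown, pink or orange. Next I go above the straightedge and look from the wrist.

```bash
cat >> h.py <<'E'
def go(x,y,z,yaw):
    s=read_state(); M=Rm(s['ee_rot']); d=M.T@(np.array([x,y,z])-s['tool_pos'])*100
    t=(s['ee_rot'][2]-yaw+180)%360-180
    print('row: %.2f %.2f %.2f %.1f'%(*d,t),'| pos',s['tool_pos'].round(4),'rot',s['ee_rot'].round(2),'F',s['force'].round(1),'w',round(s['gripper_width'],4),'t',round(s['clock'],2))
E
python3 -c "
from h import *
go(.46,-.10,.22,0)"
```

```text
row: -33.80 -37.34 -0.56 -64.7 | pos [ 0.2665 -0.565   0.2142] rot [-1.800e+02  5.000e-02 -6.474e+01] F [ 0.7 -0.8 -0.3] w 0.0919 t 0.2
```

>>> jog_arm(steps="-3.4 -3.7 0 -7; -6.8 -7.5 0 -14; -10.1 -11.2 0 -20; -13.5 -14.9 0 -27; -17 -18.7 0 -34; -20.3 -22.4 0 -41; -23.7 -26.1 0 -48; -27 -29.9 0 -55; -30.4 -33.6 -0.3 -62; -33.8 -37.3 -0.5 -64.7; -33.8 -37.3 -0.5 -64.7; -33.8 -37.3 -0.5 -64.7", jaw=-0.35)

```text
clock: 1.4
tool_pos: [0.46, -0.0994, 0.2195]
ee_rot: [180.0, 0.0, 0.1]
force: [0.2, -0.0, -0.6]
gripper_width: 0.0295
```

Run:
```python
from h import *
go(.46,-.113,.2,0)
c=cam('wrist'); save(c[0],'w1.png'); print(c[2],c[3].round(3),c[1])
```

```text
row: -0.00 1.36 1.95 0.1 | pos [ 0.46   -0.0994  0.2195] rot [1.7999e+02 1.0000e-02 1.2000e-01] F [ 0.2 -0.  -0.6] w 0.0295 t 1.4
[ 0.45890957 -0.02624705  0.38985721] [[ 1.     0.003 -0.001]
 [ 0.002 -0.966 -0.26 ]
 [-0.001  0.26  -0.966]] [[328.0646253    0.         277.40485297]
 [  0.         328.0646253  204.56162027]
 [  0.           0.           1.        ]]
```

View pics/w1.png

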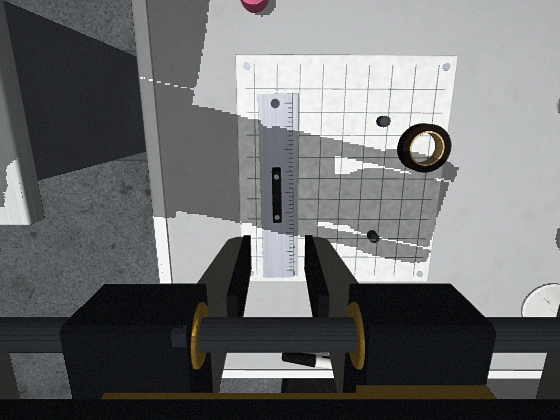

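The wrist view shows the straightedge nearly parallel to y, with its grip at (276,195) and working edge from (298,94) to (296,275). The pins are at about (383,121) and (373,236), and the tape at (424,148).

Run:
```python
from h import *
c=cam('wrist'); g=cv2.cvtColor(c[0],cv2.COLOR_RGB2GRAY)
for n,(u,v) in dict(L=(383,121),Rr=(373,236)).items():
    r=g[v-14:v+15,u-14:u+15]; m=(r<60).astype('uint8')
    k,l,st,ce=cv2.connectedComponentsWithStats(m); i=1+np.argmax(st[1:,4])
    q=ce[i]+[u-14,v-14]; print(n,q,st[i],ray(c,*q,.016).round(4))
m=np.zeros_like(g); m[160:228,262:292]=(g[160:228,262:292]<45)
pts=cv2.findNonZero(m); rr=cv2.minAreaRect(pts); print(rr)
# rib ends on top plane
(x,y),(w,h),a=rr
print('rib',ray(c,x,y,.038).round(4)); 
top=[];
V,U=np.nonzero(m)
P=np.array([ray(c,u,v,.038) for u,v in zip(U,V)]); f=cv2.fitLine(P[:,:2].astype('float32'),cv2.DIST_HUBER,0,.01,.01).ravel(); print('rib dir',np.degrees(np.arctan2(-f[0]*np.sign(f[1]),abs(f[1]))),P.min(0),P.max(0))
# working edge: left edge is sharp too; gradient per row at v
for v in range(105,235,12):
    s=g[v,250:310].astype(int); d=np.diff(s); print(v,d[:16].argmin()+250,d[40:].argmax()+290, end=' ')
    print(ray(c,d[40:].argmax()+290.5,v,.011)[:2].round(4))
```

```text
L [380.71428571 120.14285714] [ 8  8 13 11 49] [ 0.572  -0.0313  0.016 ]
Rr [373.19191919 234.41414141] [ 9  7 12 11 99] [ 0.5739 -0.1651  0.016 ]
((276.4999694824219, 193.49998474121094), (54.99999237060547, 8.999998092651367), 90.0)
rib [ 0.4571 -0.1093  0.038 ]
rib dir 0.72862154 [ 0.45221189 -0.14105521  0.038     ] [ 0.46218664 -0.07890598  0.038     ]
105 253 298 [ 0.4813 -0.0152]
117 257 299 [ 0.4827 -0.028 ]
129 254 299 [ 0.4829 -0.041 ]
141 254 299 [ 0.4832 -0.0543]
153 254 298 [ 0.4823 -0.0679]
165 254 298 [ 0.4825 -0.0817]
177 259 293 [ 0.4769 -0.0958]
189 260 298 [ 0.483  -0.1101]
201 255 298 [ 0.4832 -0.1247]
213 255 298 [ 0.4835 -0.1396]
225 255 298 [ 0.4838 -0.1549]
```

```bash
python3 -c "
from h import *
go(.4575,-.109,.019,0.5)"
```

```text
row: -0.17 0.78 20.04 -0.6 | pos [ 0.4593 -0.1011  0.2194] rot [ 1.7998e+02  4.0000e-02 -7.0000e-02] F [ 0.6 -0.2 -0.3] w 0.0298 t 1.5
```

>>> jog_arm(steps="-0.2 0.9 4 -0.6; -0.2 0.9 8 -0.6; -0.2 0.9 12 -0.6; -0.2 0.9 15.5 -0.6; -0.2 0.9 18 -0.6; -0.2 0.9 19.3 -0.6; -0.2 0.9 20 -0.6; -0.2 0.9 20 -0.6")

```text
clock: 2.3
tool_pos: [0.4569, -0.1105, 0.019]
ee_rot: [-180.0, 0.1, 0.4]
force: [-0.1, 0.8, 0.2]
gripper_width: 0.03
```

Run:
```python
from h import *
go(.4575,-.109,.019,0.5)
c=cam('wrist'); save(c[0],'w2.png')
```

```text
row: 0.06 -0.15 -0.00 -0.1 | pos [ 0.4569 -0.1105  0.019 ] rot [-1.7998e+02  9.0000e-02  4.3000e-01] F [-0.1  0.8  0.2] w 0.03 t 2.3
```

View pics/w2.png

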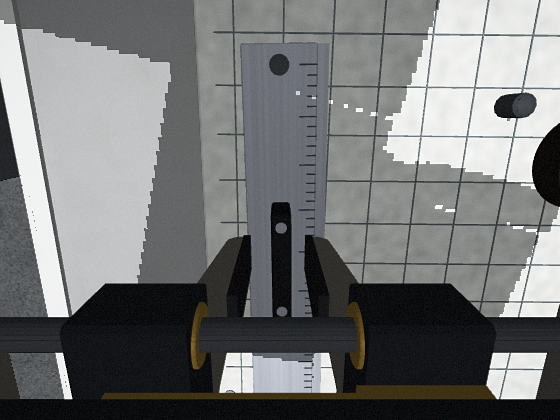

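The rib sits between the fingers (280,260). I close on it and slide most of the way.

>>> jog_arm(steps="0 0 0 0; 0 0 0 0; 0 0 0 0; 0 0 0 0; 0.5 0 0 0; 1.5 0 0 0; 2.8 0 0 0; 4.2 0 0 0; 5.6 0 0 0; 6.8 0 0 0; 7.6 0 0 0; 7.6 0 0 0", jaw=-1, squeeze=12)

```text
clock: 3.55
tool_pos: [0.5354, -0.1087, 0.0197]
ee_rot: [180.0, -0.1, 0.6]
force: [1.7, -0.2, 1.3]
gripper_width: 0.0101
```

Run:
```python
from h import *
go(.542,-.109,.019,0.5)
c=cam('wrist'); save(c[0],'w3.png')
t=cam('top'); save(cv2.resize(t[0][150:250,240:360],(720,600),interpolation=cv2.INTER_CUBIC),'t3.png')
```

```text
row: 0.66 0.04 0.07 0.1 | pos [ 0.5354 -0.1087  0.0197] rot [ 1.7999e+02 -9.0000e-02  5.7000e-01] F [ 1.7 -0.2  1.3] w 0.0101 t 3.55
```

View pics/w3.png

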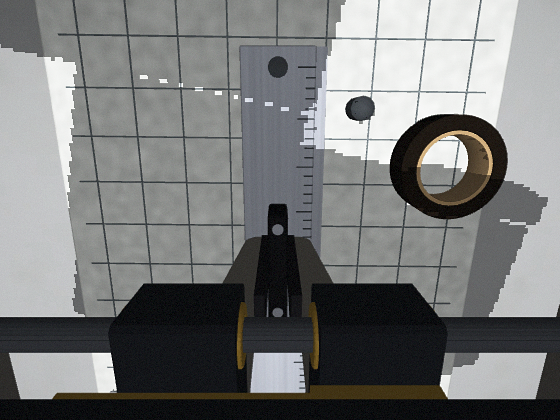

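Run:
```python
from h import *
c=cam('wrist'); g=cv2.cvtColor(c[0],cv2.COLOR_RGB2GRAY)
r=g[90:128,335:385]; k,l,st,ce=cv2.connectedComponentsWithStats((r<85).astype('uint8')); i=1+np.argmax(st[1:,4]);print(st[i],ce[i]+[335,90])
u0=335+st[i][0]
for v in (106,110,114): print(v,g[v,310:352])
for v in(110,):print(ray(c,u0,v,.011),ray(c,324,v,.011),ray(c,372.5,108,.024),ray(c,322,200,.011))
t=cam('top'); g=t[0].mean(2).astype(int)
for u in (278,327): print(u, g[176:206,u])
```

```text
[ 11   6  30  25 574] [360.84494774 108.11324042]
106 [108 111 105 113 159 217 211 212 213 219 214 209 205 202 207 203 139 245
 240 239 238 241 240 242 242 244 245 246 247 246 247 247 247 247 247 250
 218  18  31  34  35  38]
110 [216 217 214 211 160 214 211 213 215 217 213 210 207 204 206 184 136 246
 238 239 239 242 243 243 244 245 245 247 247 247 248 248 247 247 249 255
 145  16  30  31  37  28]
114 [211 213 213 202 149 212 212 211 214 213 212 208 203 206 207 184 150 250
 243 244 243 244 245 244 246 245 245 244 245 245 245 245 246 245 244 247
 253 140  18  27  27  30]
[ 0.56896337 -0.03201168  0.011     ] [ 0.55742197 -0.03212888  0.011     ] [ 0.57915706 -0.03120872  0.024     ] [ 0.55858547 -0.08082321  0.011     ]
278 [122 123 122 122 122 122 122 122 119 114 101  88  82  69  62  59  61  60
  60  77 130 149 148 150 151 151 150 150 143  87]
327 [185 183 181 179 176 174 172 170 168 165 162 159 158 154 151 147 142 135
 109  73  72  69  65  69  92  90  91  91  88  85]
```

View pics/t3.png

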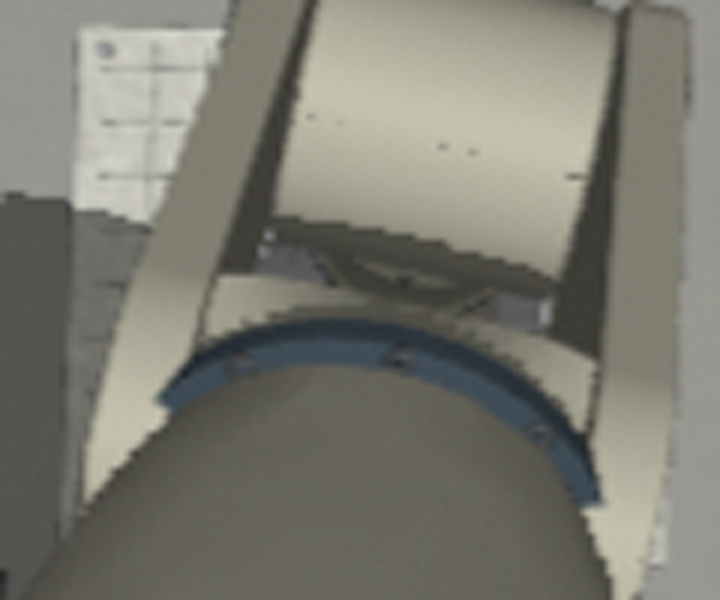

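The left pin's near face is at x≈0.569 and the lip edge at about 0.5585, so the gap is about 10 mm. I slide 8 mm more in the grip, then open slightly and push with the back finger, so that the straightedge can square itself on the pins.

>>> jog_arm(steps="0.4 0 0 0; 0.7 0 0 0; 0.8 0 0 0; 0.8 0 0 0")

```text
clock: 4.15
tool_pos: [0.5388, -0.1084, 0.0196]
ee_rot: [-180.0, 0.3, 0.6]
force: [-8.0, 0.3, 10.2]
gripper_width: 0.0103
```

>>> jog_arm(steps="0 0 0 0; 0 0 0 0; 0 0 0 0; 0.1 0 0 0; 0.2 0 0 0; 0.2 0 0 0; 0.2 0 0 0", jaw=-0.7)

```text
clock: 4.85
tool_pos: [0.5444, -0.1086, 0.0196]
ee_rot: [180.0, -0.1, 0.6]
force: [-1.4, -0.4, 0.0]
gripper_width: 0.0139
```

>>> jog_arm(steps="0.05 0 0 0; 0.1 0 0 0; 0.1 0 0 0; 0.1 0 0 0")

```text
clock: 5.25
tool_pos: [0.5446, -0.1086, 0.0196]
ee_rot: [-180.0, 0.0, 0.6]
force: [-3.5, 1.7, 1.7]
gripper_width: 0.0139
```

>>> jog_arm(steps="0.05 0 0 0; 0.1 0 0 0; 0.1 0 0 0; 0.1 0 0 0")

```text
clock: 5.65
tool_pos: [0.5461, -0.1086, 0.0196]
ee_rot: [180.0, -0.0, 0.6]
force: [-1.8, 0.1, -0.5]
gripper_width: 0.0142
```

Run:
```python
from h import *
s=read_state(); print(s['force'],s['torque'])
c=cam('wrist'); save(c[0],'w4.png')
```

```text
[-1.77380787  0.08737525 -0.51214713] [0.00125126 0.05680142 0.03525835]
```

View pics/w4.png

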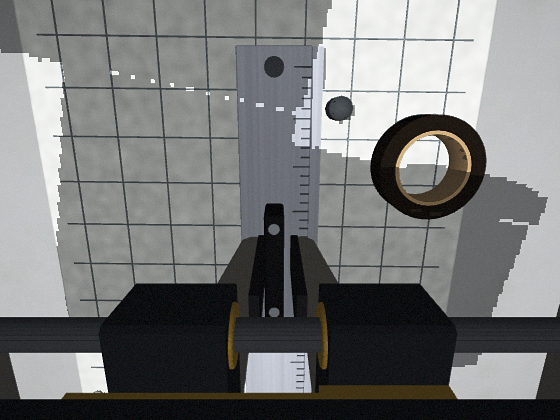

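The lip edge at about u=323 has almost reached the left pin, whose near side is at about (326,108). I keep pressing in small steps.

>>> jog_arm(steps="0.05 0 0 0; 0.1 0 0 0; 0.1 0 0 0; 0.1 0 0 0")

```text
clock: 6.1
tool_pos: [0.5463, -0.1085, 0.0196]
ee_rot: [-180.0, 0.1, 0.6]
force: [-4.2, -0.3, 4.0]
gripper_width: 0.0137
```

>>> jog_arm(steps="0.05 0 0 0; 0.1 0 0 0; 0.1 0 0 0; 0.1 0 0 0")

```text
clock: 6.5
tool_pos: [0.5464, -0.1085, 0.0196]
ee_rot: [-180.0, 0.1, 0.6]
force: [-8.4, -1.0, 6.9]
gripper_width: 0.0138
```

Position has stalled at 8 N, so both pins are probably bearing. The upward reaction suggests a slight tipping from pushing high on the rib, so I back off, lower the fingers and press once more.

>>> jog_arm(steps="-0.1 0 0 0; -0.2 0 0 0; -0.35 0 0 0; -0.35 0 0.2 0; -0.35 0 0.38 0; -0.35 0 0.38 0")

```text
clock: 7.1
tool_pos: [0.5444, -0.1086, 0.0155]
ee_rot: [-180.0, -0.0, 0.6]
force: [0.4, 0.4, -0.2]
gripper_width: 0.0133
```

>>> jog_arm(steps="0.1 0 0 0; 0.15 0 0 0; 0.2 0 0 0; 0.2 0 0 0; 0.2 0 0 0")

```text
clock: 7.6
tool_pos: [0.5464, -0.1086, 0.0158]
ee_rot: [180.0, -0.0, 0.6]
force: [0.3, 0.4, -0.8]
gripper_width: 0.0138
```

>>> jog_arm(steps="0.05 0 0 0; 0.1 0 0 0; 0.1 0 0 0; 0.1 0 0 0")

```text
clock: 8.0
tool_pos: [0.5464, -0.1085, 0.0157]
ee_rot: [-180.0, 0.1, 0.6]
force: [-5.4, -0.9, 4.2]
gripper_width: 0.0138
```

>>> jog_arm(steps="0.05 0 0 0; 0.1 0 0 0; 0.1 0 0 0; 0.1 0 0 0")

```text
clock: 8.4
tool_pos: [0.5464, -0.1085, 0.0156]
ee_rot: [-180.0, 0.2, 0.6]
force: [-9.0, -1.5, 7.6]
gripper_width: 0.0133
```

Both readings stall at the same x with 9 N. I release and rise for a look.

>>> jog_arm(steps="-0.1 0 0 0; -0.2 0 0 0; -0.38 0 0 0; -0.38 0 0 0; -0.38 0 -0.5 0; -0.38 0 -2 0; -0.38 0 -5 0; -0.38 1 -9.5 0; -0.38 2 -14 0; -0.38 3 -18 0; -0.38 4 -18 0; -0.38 4 -18 0", jaw=-0.66)

```text
clock: 9.6
tool_pos: [0.5456, -0.1496, 0.1977]
ee_rot: [179.9, -0.2, 0.5]
force: [0.1, 0.5, -0.6]
gripper_width: 0.0156
```

Run:
```python
from h import *
go(.45,.157,.2,-22)
c=cam('wrist'); print(proj(c,(.573,-.032,.012)),proj(c,(.573,-.165,.012)),proj(c,(.547,-.048,.014)))
save(c[0],'w5.png')
a=[proj(c,(.573,y,.012)).astype(int) for y in(-.032,-.165)]
save(np.hstack([cv2.resize(c[0][v-35:v+35,u-40:u+20],(390,455),interpolation=cv2.INTER_CUBIC) for u,v in a]),'w5c.png')
```

```text
row: -9.28 -30.75 -0.30 22.5 | pos [ 0.5456 -0.1496  0.1977] rot [179.93  -0.19   0.51] F [ 0.1  0.5 -0.6] w 0.0156 t 9.6
[306.29846302  70.98742071] [302.47867147 198.39922595] [280.47005332  87.28751376]
```

View pics/w5c.png

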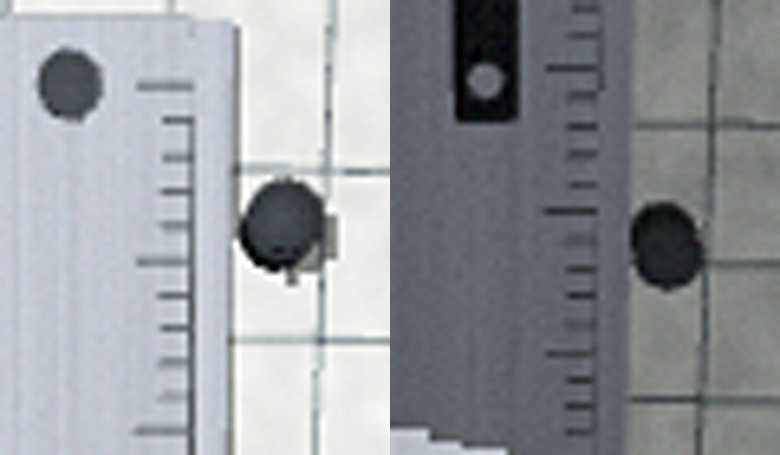

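Both pins touch the lip in the close-up: left at crop (240,225), right at (632,245), with no white gap at either. Now for the weight.

>>> jog_arm(steps="-0.9 -3 0 3; -1.9 -6.2 0 7; -2.8 -9.3 0 10; -3.8 -12.4 0 14; -4.7 -15.5 0 18; -5.6 -18.5 0 22; -6.5 -21.5 0 22.5; -7.4 -24.6 0 22.5; -8.4 -27.7 0 22.5; -9.3 -29 0 22.5; -9.3 -29 0 22.5; -9.3 -29 0 22.5", jaw=0.1)

```text
clock: 10.85
tool_pos: [0.4483, 0.1405, 0.1948]
ee_rot: [179.9, 0.1, -21.9]
force: [-0.4, 0.1, -0.1]
gripper_width: 0.0503
```

Run:
```python
from h import *
c=cam('wrist'); save(c[0],'w6.png'); t=cam('top'); s=cam('scene')
def blobs(c):
    h=cv2.cvtColor(c[0],cv2.COLOR_RGB2HSV); m=cv2.inRange(h,(20,60,110),(34,255,255))
    k,l,st,ce=cv2.connectedComponentsWithStats(m); return [(st[i].tolist(),ce[i].round(1).tolist()) for i in range(1,k) if st[i,4]>40]
for n,q in(('w',c),('t',t),('s',s)): print(n,blobs(q))
print(proj(c,(.45,.157,.025)),proj(t,(.45,.157,.025)))
go(.45,.157,.1,-22)
```

```text
w [([491, 24, 69, 37, 770], [525.1, 42.6]), ([258, 155, 29, 29, 564], [272.3, 168.3]), ([144, 333, 5, 17, 61], [145.9, 340.9])]
t [([196, 120, 4, 22, 85], [197.5, 130.6]), ([199, 221, 9, 11, 49], [203.1, 226.4])]
s [([123, 229, 20, 15, 90], [132.6, 236.1]), ([222, 289, 16, 23, 205], [229.9, 300.2])]
[274.58153383 172.2145074 ] [204.76883464 226.76921156]
row: -0.56 -1.63 9.54 0.0 | pos [0.4492 0.1398 0.1954] rot [ 1.7997e+02  3.0000e-02 -2.1990e+01] F [ 0.4 -0.5  0.2] w 0.051 t 11.0
```

View pics/w6.png

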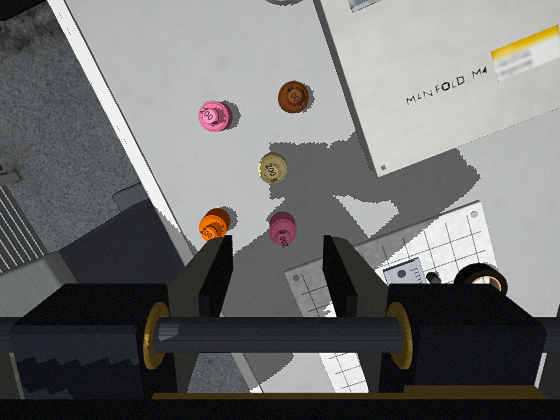

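The brass weight is at (272,168), with pinks at (214,116) and (282,229), brown at (293,97) and orange at (214,227). The chosen jaw direction is clear of them.

Run:
```python
from h import *
c=cam('wrist'); t=cam('top'); s=cam('scene')
L=[(c,272.5,169),(t,203.1,226.4),(s,229.9,300.2)]
A=np.zeros((3,3));b=np.zeros(3)
for q,u,v in L:
    r=q[3]@np.linalg.solve(q[1],[u,v,1]);r/=np.linalg.norm(r);Pm=np.eye(3)-np.outer(r,r);A+=Pm;b+=Pm@q[2]
    print(ray(q,u,v,.026).round(4))
print(np.linalg.solve(A,b))
go(.45,.159,.09,-22); go(.45,.159,.006,-22)
```

```text
[0.4504 0.1604 0.026 ]
[0.4508 0.1613 0.026 ]
[0.4462 0.1643 0.026 ]
[0.45016884 0.16136585 0.0199606 ]
row: -0.65 -1.80 10.57 -0.0 | pos [0.4493 0.1399 0.1957] rot [ 1.7999e+02  1.0000e-02 -2.2010e+01] F [-0.   0.1 -0.5] w 0.0507 t 11.15
row: -0.65 -1.80 18.97 -0.0 | pos [0.4493 0.1399 0.1957] rot [ 1.7999e+02  1.0000e-02 -2.2010e+01] F [-0.   0.1 -0.5] w 0.0507 t 11.15
```

>>> jog_arm(steps="-0.7 -1.95 3 0; -0.7 -1.95 7 0; -0.7 -1.95 11 0; -0.7 -1.95 11 0; -0.7 -1.95 14 0; -0.7 -1.95 17 0; -0.7 -1.95 18.5 0; -0.7 -1.95 19 0; -0.7 -1.95 19 0; -0.7 -1.95 19 0")

```text
clock: 12.15
tool_pos: [0.451, 0.1615, 0.0072]
ee_rot: [-179.9, -0.1, -22.0]
force: [-0.1, 0.0, 0.2]
gripper_width: 0.0505
```

>>> jog_arm(steps="0 0 0 0; 0 0 0 0; 0 0 0 0; 0 0 0 0; 0 0 0 0; 0 0 0 0; 0 0 0 0", jaw=-1, squeeze=15)

```text
clock: 12.85
tool_pos: [0.4503, 0.1614, 0.0064]
ee_rot: [-180.0, -0.0, -21.9]
force: [-0.8, -1.2, 6.9]
gripper_width: 0.0291
```

>>> jog_arm(steps="0 0 -0.3 0; 0 0 -1 0; 0 0 -3 0; 0 0 -6 0; 0 0 -9 0; 0 0 -10 0; 0 0 -10 0")

```text
clock: 13.55
tool_pos: [0.4508, 0.1615, 0.107]
ee_rot: [-179.9, -0.1, -21.9]
force: [0.7, -0.7, -1.3]
gripper_width: 0.0292
```

Run:
```python
from h import *
print(read_state()['force'],read_state()['torque'])
c=cam('wrist'); save(c[0],'w7.png')
go(.543,-.037,.105,90);go(.543,-.037,.105,-90)
print(read_state()['joint_pos'].round(1))
```

```text
[ 0.71753554 -0.74326577 -1.30447504] [0.00098448 0.01601768 0.01270807]
row: 16.05 14.91 0.08 -111.9 | pos [0.4499 0.1612 0.1058] rot [-1.7997e+02 -4.0000e-02 -2.1940e+01] F [ 0.5 -0.3 -2.5] w 0.0295 t 13.6
row: 16.05 14.91 0.08 68.1 | pos [0.4499 0.1612 0.1058] rot [-1.7997e+02 -4.0000e-02 -2.1940e+01] F [ 0.5 -0.3 -2.5] w 0.0295 t 13.6
[ 19.5  15.5 116.9   0.   47.6  41.5]
```

View pics/w7.png

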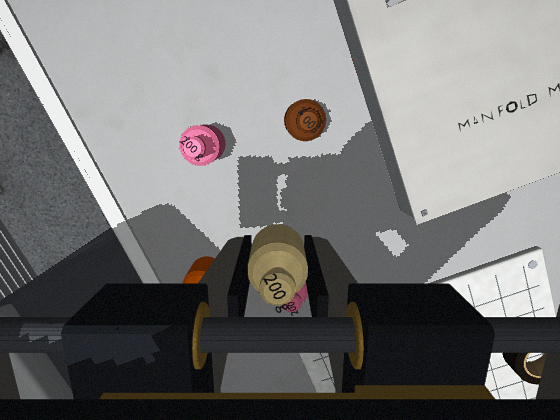

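The weight is held upright between the pads (280,265), and the 2.5 N reading matches its weight. I carry it over the straightedge's left flat with the jaws turned along y.

>>> jog_arm(steps="1 0.9 -0.3 4; 2.5 2.3 -0.8 11; 4.3 4 -0.8 18; 6.2 5.7 -0.8 26; 8.2 7.6 -0.8 34; 10.2 9.5 -0.8 42; 12.2 11.3 -0.8 50; 14 13 -0.8 57; 15.3 14.2 -0.8 63; 16 14.9 -0.8 68.1; 16 14.9 -0.8 68.1; 16 14.9 -0.8 68.1")

```text
clock: 14.8
tool_pos: [0.5414, -0.0366, 0.1123]
ee_rot: [179.8, 0.0, -89.9]
force: [0.1, 0.7, -2.1]
gripper_width: 0.0294
```

Run:
```python
from h import *
go(.543,-.037,.03,-89.1)
c=cam('wrist'); save(c[0],'w8.png'); K=.011
g=cv2.cvtColor(c[0],cv2.COLOR_RGB2GRAY)
for p in [(.568,-.03,.011),(.5445,-.109,.038),(.543,0,.014),(.573,-.032,.024)]: print(proj(c,p).round(1))
go(.543,-.037,.0213,-89.1)
```

```text
row: 0.04 -0.18 8.23 -0.8 | pos [ 0.5414 -0.0366  0.1123] rot [ 1.7984e+02  2.0000e-02 -8.9920e+01] F [ 0.1  0.7 -2.1] w 0.0294 t 14.8
[269.8 172. ]
[371.1 208.1]
[234.4 201.7]
[271.9 168.5]
row: 0.07 -0.17 9.13 -0.8 | pos [ 0.5415 -0.0363  0.1126] rot [ 1.7987e+02  2.0000e-02 -8.9900e+01] F [-0.3  0.8 -2.3] w 0.0295 t 14.85
```

>>> jog_arm(steps="0.05 -0.15 2 -0.8; 0.05 -0.15 4.5 -0.8; 0.05 -0.15 7 -0.8; 0.05 -0.15 8.3 -0.8; 0.05 -0.15 8.8 -0.8; 0.05 -0.15 9.1 -0.8; 0.05 -0.15 9.1 -0.8; 0.05 -0.15 9.1 -0.8")

```text
clock: 15.65
tool_pos: [0.5447, -0.0373, 0.0236]
ee_rot: [-179.9, -0.0, -89.2]
force: [0.7, -0.4, -2.5]
gripper_width: 0.0294
```

>>> jog_arm(steps="0 0 0.1 0; 0 0 0.2 0; 0 0 0.2 0; 0 0 0.2 0")

```text
clock: 16.05
tool_pos: [0.5441, -0.0373, 0.0209]
ee_rot: [-180.0, -0.0, -89.2]
force: [0.2, 0.3, -2.1]
gripper_width: 0.0295
```

>>> jog_arm(steps="0 0 0.05 0; 0 0 0.05 0; 0 0 0.05 0")

```text
clock: 16.35
tool_pos: [0.5442, -0.0373, 0.0204]
ee_rot: [-180.0, -0.0, -89.2]
force: [-1.0, 0.4, 0.4]
gripper_width: 0.0291
```

>>> jog_arm(steps="0 0 0.05 0; 0 0 0.05 0; 0 0 0.05 0")

```text
clock: 16.65
tool_pos: [0.5442, -0.0373, 0.0203]
ee_rot: [-180.0, -0.0, -89.2]
force: [-3.3, -0.3, 7.0]
gripper_width: 0.0293
```

It is seated: contact shows and the force is rising. I ease back to neutral, open a little and rise straight up.

>>> jog_arm(steps="0 0 -0.03 0; 0 0 -0.06 0; 0 0 -0.06 0; 0 0 -0.06 0")

```text
clock: 17.05
tool_pos: [0.5442, -0.0373, 0.0204]
ee_rot: [-180.0, -0.0, -89.2]
force: [-0.1, 0.3, 2.2]
gripper_width: 0.0293
```

>>> jog_arm(steps="0 0 0 0; 0 0 0 0; 0 0 0 0; 0 0 0 0; 0 0 0 0; 0 0 0 0", jaw=-0.17)

```text
clock: 17.65
tool_pos: [0.5441, -0.0373, 0.0204]
ee_rot: [180.0, -0.0, -89.2]
force: [0.0, -0.5, -0.1]
gripper_width: 0.038
```

>>> jog_arm(steps="0 0 -0.5 0; 0 0 -1.5 0; 0 0 -3.5 0; 0 0 -6 0; 0 0 -9 0; 0 0 -13 0; 0 0 -17 0; 0 3 -19 0; 0 6 -19 0; 0 9 -19 0; 0 12 -19 0; 0 12 -19 0")

```text
clock: 18.85
tool_pos: [0.4206, -0.0388, 0.2109]
ee_rot: [179.9, 0.0, -89.3]
force: [-0.7, 0.4, 0.1]
gripper_width: 0.0384
```

Run:
```python
from h import *
go(.4,-.3,.25,-89)
c=cam('wrist'); t=cam('top'); save(c[0],'w9.png'); save(t[0],'t9.png')
for p in [(.573,-.032,.012),(.573,-.165,.012),(.544,-.037,.04)]: print(proj(c,p).round(1),proj(t,p).round(1))
```

```text
row: 26.09 2.41 -3.91 -0.3 | pos [ 0.4206 -0.0388  0.2109] rot [179.93   0.   -89.25] F [-0.7  0.4  0.1] w 0.0384 t 18.85
[273.1  34. ] [277.4 183.3]
[403.2  35.9] [326.5 184.3]
[277.6  60.4] [278.6 192.4]
```

>>> jog_arm(steps="2 -3 0 0; 4 -6 0 0; 6 -8 0 0; 6 -8 0 0; 6 -8 0 0")

```text
clock: 19.45
tool_pos: [0.5055, -0.098, 0.2101]
ee_rot: [180.0, 0.0, -89.3]
force: [-1.0, 0.5, -0.0]
gripper_width: 0.0383
```

Run:
```python
from h import *
c=cam('wrist'); a=[proj(c,(.573,y,.012)) for y in(-.032,-.165)]; w=proj(c,(.544,-.037,.04)); print(a,w)
g=cv2.cvtColor(c[0],cv2.COLOR_RGB2GRAY)
for u,v in a: u=int(u);v=int(v); print(g[v-12:v+22,u-1:u+2].mean(1).astype(int))
lo=int(min(a[0][0],w[0]))-50; v0=max(0,int(a[0][1])-40)
crop=c[0][v0:v0+100,lo:lo+230]
save(cv2.resize(crop,(0,0),fx=3.4,fy=3.4,interpolation=cv2.INTER_CUBIC),'w10.png'); print(lo,v0,crop.shape)
```

```text
[array([217.85247539, 119.27704835]), array([340.12974772, 120.88444577])] [218.87829257 148.79968181]
[121 120 126  73 116  34  25  33  31  31  33  32  31  32  27  18  70 112
  89  89  92  92  92  66  77  75  74  70  70 105 105 102 115 118]
[121 126 125 129  71 129  87  25  23  31  29  29  28  30  27  26  22  63
  92  91  93  93  95  71  76  80  75  72  87  87  91  92  89  87]
167 79 (100, 230, 3)
```

View pics/w10.png

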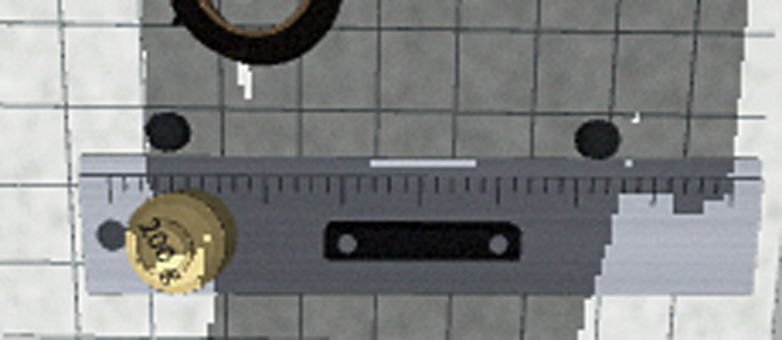

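From above, the weight stands upright on the left flat at crop (180,243), with the rib, tape and pins clear. The left pin's contact is hard to judge at this scale, so I measure both contacts from closer by numbers.

>>> jog_arm(steps="-3 1 1 0; -6.6 2 3 0; -6.6 2 6 0; -6.6 2 9 0; -6.6 2 10.5 0; -6.6 2 10.5 0; -6.6 2 10.5 0")

```text
clock: 20.2
tool_pos: [0.4838, -0.0317, 0.1059]
ee_rot: [180.0, 0.0, -89.2]
force: [0.5, -0.7, 0.3]
gripper_width: 0.0382
```

```bash
cat > m.py <<'E'
from h import *
import sys
y=float(sys.argv[1]); c=cam('wrist'); u,v=proj(c,(.568,y,.011)).round().astype(int); print(u,v,c[2],c[0].shape)
g=cv2.cvtColor(c[0],cv2.COLOR_RGB2GRAY); np.save('g%s.npy'%sys.argv[2],g)
for r in range(v-14,v+12): print(r,*['%3d'%q for q in g[r,u-34:u+35:3]])
E
python3 m.py -.032 L
```

```text
280 100 [ 0.55625582 -0.03096671  0.27620242] (420, 560, 3)
86 134 134 134 126 125 129 133  77 126  27  34  39  34  39 130 129 128 128 107 131 129 130 129
87 128 136 132 126 128 131 132  84 131  30  36  42  40  27 129 131 131 127 112 127 125 127 132
88 130 136 130 123 128 132 132  79 129  33  39  38  38  30 132 127 128 129 112 126 122 127 129
89 129 135 130 129 128 128 133  80 129  35  39  41  37  30 130 128 127 130 122 124 128 129 131
90 123 129 125 127 120 125 129  81 127  36  34  38  33  31 134 133 130 124 123 123 129 130 131
91 125 122 128 128 125 124 123  75 129  29  37  37  34  25 131 129 130 124 129 129 128 130 130
92 130 126 125 132 129 125 126  85 126  34  33  36  33  38 132 133 129 127 126 134 133 130 126
93 130 126 124 128 128 124 125  82 132  33  35  27  32  44 129 125 134 129 129 135 132 129 123
94 126 126 127 132 130 126 129  82 132  26  33  34  35  48 128 127 131 133 132 135 139 130 126
95 127 124 129 132 133 135 127  86 125  13  34  33  22 136 128 128 132 134 133 135 138 132 132
96 131 125 130 133 138 131 133  80 128  93  27  32  22 135 129 132 135 134 135 138 137 129
[... 741 characters left out ...]
 111 114 109 107 114 105 107
105 108 109 112 108 110 111 109 106 108 110 103 107 109 112 108 109 107 103 109 107 114 109 109
106 105 106 109 109 106 106 108 104 112 110 109 108 109 106 105 108 109 109 110 108 106 109 107
107 108 103 107 105 106 109 107 107 105 104 107 106 108 107 109 106 109 109 110 112 108 112 105
108  89  84  73  82  77  86  81  79  84  87  87  86  84  87  86  89  83  85  85  81  82  82 104
109 105 107  55 106  86 105 102 103 100 102 100  83  98  55  96  67  93  86  89  88  88  89 102
110 107 104  51 106  83 108 101 106 102 101 103  86 100  51 103  68 102 101 101 102 101 101 103
111 103 103  53 100  82 101 101 103 103 104 100  85 104  50 103  66 105 101 102  94  99 104 107
```

>>> jog_arm(steps="3 0 -1 0; 7 0 -1 0; 11 0 -1 0; 13.3 0 0 0; 13.3 0 0 0; 13.3 0 0 0")

```text
clock: 20.85
tool_pos: [0.4859, -0.1652, 0.1062]
ee_rot: [-180.0, 0.0, -89.3]
force: [-0.9, 0.7, 0.4]
gripper_width: 0.0382
```

```bash
python3 m.py -.165 R
```

```text
279 103 [ 0.55819724 -0.16463036  0.27662842] (420, 560, 3)
89 243 137 144 138 145 134 137 126 124 122  24  33  42  36  32 135 138 138 139 137 128 135 138
90 243 140 143 140 142 140 134 133 122 125  27  40  35  37  32 137 143 144 134 129 127 131 135
91 241 135 144 143 141 137 131 136 127 124  34  37  41  34  35 140 143 140 137 132 128 130 138
92 241 136 140 139 141 139 136 136 129 129  37  40  38  39  33 140 136 139 142 139 130 129 130
93 241 139 142 138 140 138 139 130 127 126  34  39  45  39  31 142 136 139 139 131 132 130 134
94 241 137 145 140 138 138 139 135 131 130  29  39  43  41  28 139 135 138 138 138 129 130 132
95 241 133 140 142 140 139 133 130 129 132  30  41  40  35  32 142 135 135 134 138 131 129 134
96 242 135 138 137 135 137 131 131 125 137  28  32  34  36  31 143 139 136 138 139 137 133 133
97 243 132 139 137 132 136 128 129 130 130  26  39  33  33  31 138 134 137 133 137 134 133 138
98 249 133 137 132 133 135 128 125 131 135  20  34  37  33  27 141 132 136 139 138 136 134 137
99 143 136 133 134 136 135 128 128 136 135  69  32  37  29  75 135 136 138 137 140 138 132
[... 744 characters left out ...]
 108 112 109 106 110 110 105
108 105 103 103 110 104 109 111 107 110 111 115 114 114 110 116 111 111 109 112 113 110 112 107
109 107 108 105 108 103 111 111 109 106 109 113 108 115 109 111 110 113 108 112 108 111 110 110
110  95  67  90  41  93  57  93  91  93  90  93  89  94  90  66  89  58  88  77  88  93  87  84
111 101  72 104  42 108  67 106 104 107 106 106 106 109 107  77 107  41 103  68 105 108 110 107
112 111  73 105  44 108  65 102 100 104 111 109 109 109 109  73 107  42 108  69 106 104 107 103
113 102  69 101  39 102  69 103 104 106 104 109 106 106 106  76 107  37 105  64 104 103 105 103
114 104  72 104  36 101  67 103 104 101 104 108 100 106 105  73 106  36 106  66 104 101 105 104
```

The left contact shows a gap of about 2 px (1.3 mm), while the right one touches. I check the saved picture from before the placement to see when the gap arose.

Run:
```python
from h import *
g=cv2.cvtColor(cv2.imread('pics/w5.png'),cv2.COLOR_BGR2GRAY)
for v0 in (71,198):
    for r in range(v0-14,v0+14,2): print(r,*['%3d'%q for q in g[r,292:318]])
    print()
go(.4502,.161,.25,-89); go(.5442,-.0373,.12,-89.2)
```

```text
57 198 201 200 135 208 204 208 201 196 177 145 246 237 233 230 229 231 232 235 234 234 233 236 235 163 238
59 135 133 135 102 205 205 206 198 196 177 140 246 241 235 235 234 237 239 238 238 237 237 238 214 166 243
61 196 199 202 134 206 205 207 201 198 141  86 192 185 188 184 189 196 190 196 193 189 186 188 152 157 184
63 197 206 200 137 204 206 209 204 195 162 134 243 241 244 157  75  60  67  57  63  71 170 245 213 190 237
65 195 200 199 125 208 206 204 197 197 161 134 246 208  56  63  63  69  71  68  64  60  58  60 130 196 235
67 197 202 197 125 206 207 206 199 197 162 141 202  46  63  67  75  76  75  71  75  57  63  49  81 234 242
69 138 133 138 108 208 208 206 199 198 166 133  28  59  69  67  75  76  76  75  70  63  62  54  60 119 144
71 195 198 209 111 208 206 204 200 193 162 127  16  41  62  65  68  69  65  66  67  63  59  47  56 121 144
73 196 200 210 113 210 206 206 197 194 158 253 129   9  34  61  58  25  34  59  28  49  66 145  86 136 141
75 128 136 143 105 207 206 204 196 195 158 247 247 249   0   4  11  14  17  11  49 130 133 122 101 249 240
77 193 202 206  97 205 204 209
[... 1463 characters left out ...]
135 136 141 139
204  52  64 100 103 101  93 102 131  23  28  36  33  36  36  41  35  34  55  84 119 115 110 111 114 115 119
206 104  86 102 100  96  94  99 136 134  73  22  21  27  29  24  36 110 140  79 142 135 136 131 134 136 134
208  44  57 112 101  99  96 101 141 139 138 139 137 135 143 141 140 139 133  77 137 139 136 138 134 137 131
210 102  90 100 104  97  96 111 137 139 137 136 136 134 136 140 138 136 135  81 135 132 131 133 133 133 135

row: -32.61 3.15 -14.38 -0.3 | pos [ 0.486  -0.1647  0.1062] rot [-179.95    0.    -89.27] F [-0.1 -0.2  0.5] w 0.0385 t 20.9
row: -12.66 -5.98 -1.38 -0.1 | pos [ 0.486  -0.1647  0.1062] rot [-179.95    0.    -89.27] F [-0.1 -0.2  0.5] w 0.0385 t 20.9
```

Before placing, both pins touched (no light gap in either), so setting the weight down under load dragged the left end back about 1.3 mm. I'll redo it properly: weight back to its old spot on the worktop, press home again, then release the weight at first touch without loading.

>>> jog_arm(steps="-3 -1.5 -1.4 0; -7 -3.5 -1.4 0; -11 -5.2 -1.4 0; -12.65 -6 -1.4 0; -12.65 -6 -1.4 0; -12.65 -6 2.5 0; -12.65 -6 5.5 0; -12.65 -6 7.5 0; -12.65 -6 8.5 0; -12.65 -6 8.5 0", jaw=-0.15)

```text
clock: 21.9
tool_pos: [0.543, -0.0378, 0.0197]
ee_rot: [179.9, 0.0, -89.2]
force: [1.0, -0.7, 0.6]
gripper_width: 0.0392
```

>>> jog_arm(steps="0 0 0 0; 0 0 0 0; 0 0 0 0; 0 0 0 0; 0 0 -0.3 0; 0 0 -1 0; 0 0 -3 0; 0 0 -6 0; 0 0 -9 0; 0 0 -10 0; 0 0 -10 0", jaw=-1, squeeze=15)

```text
clock: 23.0
tool_pos: [0.5451, -0.0379, 0.1218]
ee_rot: [-179.8, -0.0, -89.2]
force: [1.0, -0.6, -2.2]
gripper_width: 0.0288
```

Run:
```python
from h import *
go(.4502,.161,.12,-21); s=read_state();print(s['joint_pos'].round(1))
```

```text
row: -20.01 9.22 0.14 -68.2 | pos [ 0.5451 -0.0379  0.1218] rot [-1.7983e+02 -1.0000e-02 -8.9240e+01] F [ 1.  -0.6 -2.2] w 0.0288 t 23.0
[ -4.1  19.5 108.1   0.   52.2  85.1]
```

>>> jog_arm(steps="-1 0.5 0 -4; -3 1.4 0 -11; -5.5 2.5 0 -19; -8 3.7 0 -27; -10.5 4.9 0 -35; -13 6 0 -43; -15.5 7.2 0 -51; -17.8 8.2 0 -59; -19.5 9 0 -66; -20 9.2 0 -68.2; -20 9.2 0 -68.2; -20 9.2 0 -68.2")

```text
clock: 24.2
tool_pos: [0.4494, 0.1604, 0.1198]
ee_rot: [180.0, 0.0, -21.2]
force: [0.4, 0.2, -1.6]
gripper_width: 0.029
```

>>> jog_arm(steps="0 0 4 0; 0 0 8 0; 0 0 10 0; 0 0 10.9 0; 0 0 11.2 0; 0 0 11.3 0; 0 0 11.3 0")

```text
clock: 24.9
tool_pos: [0.4504, 0.1611, 0.0083]
ee_rot: [-179.9, -0.1, -21.1]
force: [-0.2, 0.6, -0.8]
gripper_width: 0.0295
```

>>> jog_arm(steps="0 0 0.05 0; 0 0 0.05 0; 0 0 0.05 0")

```text
clock: 25.2
tool_pos: [0.45, 0.1612, 0.0075]
ee_rot: [-180.0, -0.1, -21.0]
force: [-0.4, -0.8, 2.2]
gripper_width: 0.0294
```

>>> jog_arm(steps="0 0 0 0; 0 0 0 0; 0 0 0 0; 0 0 -1 0; 0 0 -4 0; 0 0 -8 0; 0 0 -12 0; 0 0 -13 0; 0 0 -13 0", jaw=0.05)

```text
clock: 26.1
tool_pos: [0.4506, 0.1614, 0.1389]
ee_rot: [-179.8, -0.2, -21.0]
force: [0.2, -0.3, 0.3]
gripper_width: 0.0484
```

Run:
```python
from h import *
go(.544,-.1086,.1,0.6)
```

```text
row: 18.40 21.86 3.89 -21.6 | pos [0.4506 0.1614 0.1389] rot [-179.85   -0.18  -21.04] F [ 0.2 -0.3  0.3] w 0.0484 t 26.1
```

>>> jog_arm(steps="2 2.4 0 -2; 5 6 0 -6; 8 9.6 0 -10; 11 13.1 0 -14; 14 16.7 0 -18; 16.8 20 1.5 -21; 18.4 21.9 3 -21.6; 18.4 21.9 3.9 -21.6; 18.4 21.9 3.9 -21.6; 18.4 21.9 3.9 -21.6", jaw=-0.5)

```text
clock: 27.1
tool_pos: [0.5414, -0.1083, 0.097]
ee_rot: [-180.0, 0.1, 0.6]
force: [0.3, 0.9, 0.6]
gripper_width: 0.0232
```

Run:
```python
from h import *
go(.544,-.1086,.0158,0.6);
```

```text
row: 0.28 0.04 8.12 -0.0 | pos [ 0.5414 -0.1083  0.097 ] rot [-1.7996e+02  1.3000e-01  5.8000e-01] F [0.3 0.9 0.6] w 0.0232 t 27.1
```

>>> jog_arm(steps="0.1 -1 3 0; 0.1 -1 6 0; 0.1 -1 7.5 0; 0.1 -1 8.1 0; 0.1 -1 8.1 0; 0.4 -1 8.1 0; 0.6 -1 8.1 0; 0.75 -1 8.1 0; 0.75 -1 8.1 0; 0.75 -1 8.1 0")

```text
clock: 28.1
tool_pos: [0.5501, -0.0995, 0.0172]
ee_rot: [180.0, -0.0, 0.5]
force: [-0.2, 0.5, -0.4]
gripper_width: 0.023
```

>>> jog_arm(steps="0.1 0 0 0; 0.2 0 0 0; 0.2 0 0 0; 0.2 0 0 0")

```text
clock: 28.5
tool_pos: [0.551, -0.0993, 0.0167]
ee_rot: [-180.0, 0.1, 0.6]
force: [-5.0, -1.2, 3.5]
gripper_width: 0.0228
```

>>> jog_arm(steps="0.05 0 0 0; 0.1 0 0 0; 0.1 0 0 0; 0.1 0 0 0; 0.1 0 0 0")

```text
clock: 29.0
tool_pos: [0.551, -0.0993, 0.0167]
ee_rot: [-180.0, 0.2, 0.6]
force: [-8.6, -0.8, 6.8]
gripper_width: 0.023
```

>>> jog_arm(steps="-0.1 0 0 0; -0.2 0 0 0; -0.4 0 0 0; -0.7 0 0 0; -0.7 0 0 0; -0.7 0 -0.5 0; -0.7 0 -2 0; -0.7 0 -5 0; -0.7 0 -9 0; -0.7 0 -10 0; -0.7 0 -10 0")

```text
clock: 30.1
tool_pos: [0.5476, -0.0997, 0.1196]
ee_rot: [179.9, -0.3, 0.6]
force: [0.3, 0.4, -0.1]
gripper_width: 0.0229
```

Run:
```python
from h import *
go(.487,-.032,.106,-89.2)
go(.4502,.161,.13,-21)
```

```text
row: -6.00 -6.83 1.33 89.8 | pos [ 0.5476 -0.0997  0.1196] rot [179.95  -0.27   0.56] F [ 0.3  0.4 -0.1] w 0.0229 t 30.1
row: -9.48 -26.17 -1.11 21.6 | pos [ 0.5476 -0.0997  0.1196] rot [179.95  -0.27   0.56] F [ 0.3  0.4 -0.1] w 0.0229 t 30.1
```

```bash
cat > n.py <<'E'
from h import *
c=cam('wrist'); g=cv2.cvtColor(c[0],cv2.COLOR_RGB2GRAY)
u,v=proj(c,(.568,-.032,.011)).round().astype(int); print(u,v)
for r in range(v-14,v+15,2): print(r,*['%3d'%q for q in g[r,u-12:u+14]])
E
python3 n.py
```

```text
304 123
109 116 116 111 117 112 186 218 217 214 213 207 208 170 253 246 246 244 243 243 243 245 245 245 246 245 244
111 210 213 216 216 188 212 212 217 222 212 211 207 135 205 199 197 196 197 196 201 196 137 171 165 173 165
113 209 206 213 215 213 213 214 215 219 212 208 209 164 247 244 243 242 243 242 242 245 244 246 246 245 243
115 184 186 185 187 185 216 215 217 220 212 209 203 159 246 244 246 252 254 152 159  63  74  87 126 130 230
117 211 215 213 218 192 216 218 215 218 210 207 206 163 250 253 143  26  45  67  70  71  74  69  66  67  59
119 209 210 213 215 188 215 214 217 218 212 207 208 157 255  86  32  72  51  78  82  78  80  72  74  71  69
121 215 216 220 219 184 216 213 217 217 210 205 204 152 225  20  59  74  79  74  80  85  83  82  83  77  73
123 207 212 215 215 171 213 215 217 216 208 208 207 154 217  22  60  71  78  74  74  80  78  80  84  78  73
125 209 207 215 213 143 214 213 212 217 207 207 204 155 255  65  41  68  72  74  74  79  78  75  79  76  73
127 210 212 214 217 139 218 213 216 214 209 208 205 151 255 254 134  34  57  61  68  71  71  77  73  67  66
129 179 179 181 180 124 215 213 216 216 205 205 202 154 251 247 247 251 255 218  99  38  49  48  55  61 168
131 208 207 215 222 141 213 212 214 213 208 206 188 151 250 245 241 243 243 245 246 247 250 248 129 153 249
133 208 211 210 221 140 212 211 216 214 204 206 188 142 249 243 241 240 239 241 242 243 243 242 244 243 244
135 142 140 148 156 111 217 207 215 215 208 204 186 149 249 244 243 242 241 243 243 242 242 242 243 243 243
137 207 211 214 218 125 215 212 217 216 208 210 187 151 252 247 246 244 244 244 243 242 244 243 242 242 242
```

The left side shows about 1 px (≈0.6 mm) of light again after release. Pushing high on the rib tips the straightedge. A cleaner press is with closed fingertips low on its rear edge, level with the lip.

>>> jog_arm(steps="-3 0 0 0; -5.5 0 0 0; -5.5 0 3 0; -5.5 0 6.5 0; -5.5 0 9 0; -5.5 0 10.3 0; -5.5 0 10.3 0; -5.5 0 10.3 0", jaw=-1)

```text
clock: 30.95
tool_pos: [0.4909, -0.1, 0.0139]
ee_rot: [-180.0, 0.0, 0.6]
force: [0.1, -0.4, -0.4]
gripper_width: 0.0004
```

Run:
```python
from h import *
go(.505,-.0985,.0105,0.8)
```

```text
row: 1.41 -0.13 0.34 -0.2 | pos [ 0.4909 -0.1     0.0139] rot [-1.7999e+02  4.0000e-02  5.6000e-01] F [ 0.1 -0.4 -0.4] w 0.0004 t 30.95
```

>>> jog_arm(steps="0 0 0.2 0; 0 0 0.35 0; 0.4 0 0.35 -0.2; 0.8 0 0.35 -0.2; 1.1 0 0.35 -0.2; 1.3 0 0.35 -0.2; 1.3 0 0.35 -0.2; 1.3 0 0.35 -0.2")

```text
clock: 31.75
tool_pos: [0.5039, -0.0998, 0.0103]
ee_rot: [-180.0, 0.0, 0.8]
force: [0.2, -0.1, -1.2]
gripper_width: 0.0005
```

>>> jog_arm(steps="0.1 0 0 0; 0.2 0 0 0; 0.2 0 0 0; 0.2 0 0 0")

```text
clock: 32.15
tool_pos: [0.5059, -0.0998, 0.0104]
ee_rot: [-180.0, 0.0, 0.8]
force: [-0.1, 0.1, 0.3]
gripper_width: 0.0003
```

>>> jog_arm(steps="0.1 0 0 0; 0.2 0 0 0; 0.2 0 0 0; 0.2 0 0 0")

```text
clock: 32.55
tool_pos: [0.508, -0.0998, 0.0104]
ee_rot: [-180.0, -0.0, 0.8]
force: [-0.1, 0.1, -0.6]
gripper_width: 0.0004
```

>>> jog_arm(steps="0.05 0 0 0; 0.1 0 0 0; 0.1 0 0 0; 0.1 0 0 0")

```text
clock: 32.95
tool_pos: [0.5089, -0.0998, 0.0104]
ee_rot: [-180.0, 0.0, 0.8]
force: [-0.4, -0.6, -1.1]
gripper_width: 0.0002
```

>>> jog_arm(steps="0.1 0 0 0; 0.2 0 0 0; 0.2 0 0 0; 0.2 0 0 0")

```text
clock: 33.35
tool_pos: [0.511, -0.0998, 0.0104]
ee_rot: [180.0, 0.0, 0.8]
force: [0.4, 0.4, 0.5]
gripper_width: 0.0006
```

>>> jog_arm(steps="0.1 0 0 0; 0.2 0 0 0; 0.2 0 0 0; 0.2 0 0 0")

```text
clock: 33.75
tool_pos: [0.513, -0.0998, 0.0104]
ee_rot: [180.0, -0.0, 0.8]
force: [-0.2, -0.1, -0.1]
gripper_width: 0.0007
```

>>> jog_arm(steps="0.1 0 0 0; 0.2 0 0 0; 0.2 0 0 0; 0.2 0 0 0")

```text
clock: 34.15
tool_pos: [0.514, -0.0996, 0.0102]
ee_rot: [-180.0, 0.1, 0.8]
force: [-4.3, -1.0, 1.7]
gripper_width: -0.0001
```

>>> jog_arm(steps="0.1 0 0 0; 0.15 0 0 0; 0.15 0 0 0; 0.15 0 0 0")

```text
clock: 34.55
tool_pos: [0.5148, -0.0994, 0.0101]
ee_rot: [-180.0, 0.2, 0.8]
force: [-7.0, 0.8, 3.9]
gripper_width: 0.0003
```

>>> jog_arm(steps="0.05 0 0 0; 0.08 0 0 0; 0.08 0 0 0; 0.08 0 0 0")

```text
clock: 34.95
tool_pos: [0.5149, -0.0994, 0.01]
ee_rot: [-180.0, 0.2, 0.8]
force: [-9.1, -0.4, 6.4]
gripper_width: 0.0003
```

```bash
python3 n.py
```

```text
387 130
116 202 208 206 205 206 173 203 206 204 207 209 207 202 198 196 196 177 151 249 245 248 250 254 254 210 146
118  76  76  70  69  72  84 147 207 205 205 206 204 200 195 196 198 180 159 255 154  37  26  26  20  28  29
120 197 205 204 203 205 136 206 205 205 204 209 198 198 195 197 200 151  76  36  23  29  29  29  32  31  32
122 198 203 202 203 193 122 207 202 204 209 205 201 193 194 198 199  51  27  28  32  30  34  34  33  33  54
124 197 201 205 203 186 111 207 204 205 205 206 202 193 198 199 203  16  30  26  26  32  34  31  19  43  69
126 199 204 206 201 175 202 203 208 209 208 202 202 194 196 197 156  21  30  31  31  30  31  31  37  75  68
128  81  83  81  66  97 151 209 207 203 208 202 198 194 197 198  61  25  34  35  36  29  34  37  64  66  71
130 203 204 204 207 137 204 201 207 207 207 202 196 195 203 200  58  25  31  33  31  32  32  33  73  70  72
132 198 201 203 195 122 207 200 203 204 208 199 197 197 201 199  56  20  30  31  30  30  29  32  46  70  70
134 196 205 204 189 108 207 204 204 205 206 197 196 198 196 198  10  17  30  25  26  26  26  16  42  63  70
136 200 205 205 169  76 210 206 207 207 203 199 196 198 200 222 254 137  18  20  29  28  32  30  28  49  66
138 143 151 148 125 174 205 204 204 208 203 199 196 196 194 230 247 252 253  58   5  14  17  19  26  24  25
140 205 207 207 143 207 203 203 203 207 203 192 196 196 199 239 244 243 244 247 248 251 255 255 213 138  62
142 200 207 201 124 205 206 206 204 203 201 196 197 197 200 239 243 243 242 242 242 242 241 244 245 244 246
144 199 203 186 113 209 207 204 204 203 200 193 197 196 201 244 241 242 241 241 241 241 241 242 243 241 242
```

Under load the left pin now meets the lip with no light between them. I release slowly straight back, rise, and check both contacts before placing the weight.

>>> jog_arm(steps="-0.05 0 0 0; -0.1 0 0 0; -0.15 0 0 0; -0.2 0 0 0; -0.3 0 0 0; -0.6 0 0 0; -1 0 0 0; -1 0 -3 0; -1 0 -7 0; 1 0 -10 0; 3 0 -10 0; 3.5 0 -10 0")

```text
clock: 36.2
tool_pos: [0.5551, -0.0996, 0.1119]
ee_rot: [179.9, -0.3, 0.8]
force: [0.1, -0.1, 0.3]
gripper_width: 0.0004
```

>>> jog_arm(steps="0 4 0 0; 0 4 0 0")

```text
clock: 36.4
tool_pos: [0.5521, -0.1417, 0.1096]
ee_rot: [180.0, 0.0, 0.7]
force: [-0.1, 0.4, -0.3]
gripper_width: 0.0004
```

```bash
cat > k.py <<'E'
from h import *
c=cam('wrist'); g=cv2.cvtColor(c[0],cv2.COLOR_RGB2GRAY); print(c[2].round(3))
for y in(-.032,-.165):
    u,v=proj(c,(.568,y,.011)).round().astype(int); print(u,v)
    for r in range(v-14,v+15,2): print(r,*['%3d'%q for q in g[r,u-10:u+12]])
E
python3 k.py
```

```text
[ 0.55  -0.068  0.28 ]
302 67
53 206 206 211 210 105 216 213 214 215 208 206 201  94  63 143 138 135 133 137 137 142 139
55 204 206 213 210  96 219 216 216 219 205 204 207 150 146 248 246 246 250 168 168  69  61
57 146 148 149 148 112 220 212 215 216 206 208 206 149 151 254 214  70  60  69  68  66  71
59 204 210 212 201  98 223 210 216 215 206 206 205 148 132  62  64  68  75  78  75  76  75
61 202 208 208 195  96 219 214 214 218 205 207 212 255  26  62  69  71  76  79  78  82  83
63 208 207 217 194  97 218 213 213 212 203 207 208  84  60  73  76  76  76  76  79  84  87
65 108 110 108 104 112 216 214 215 213 205 205 158  17  47  71  69  78  76  78  75  75  77
67 205 207 212 179  95 217 216 217 215 206 211 213  13  38  67  67  73  75  74  70  73  73
69 205 209 208 165 116 219 216 217 213 202 209 224  67  16  30  55  64  68  65  66  65  69
71 185 188 189 190 116 218 215 215 209 206 206 225 254 135  17  22  24  38  49  62  58  57
73 207 211 210 172 119 218 216 211 209 203 210 222 246 249 253  51   1  12  15  13   8   5
75 206 209 209 161 116 216 212 218 210 204 207 219 243 241 243 245 24
[... 982 characters left out ...]
 102 101 102  38  24  27  23  31  33  37  36  33  36  33
234  56  57  51  52  87 102 113 103 104 103 102  10  20  28  37  37  33  35  36  38  33  40
236  91  96  94  95  85  94 111 108 104 103 108  72  34  35  33  36  41  38  40  38  41  41
238  50  41  42  44  44  46  47  48  45  46  62  47  36  33  39  32  38  39  42  39  39  35
240  47  44  47  47  50  47  50  47  50  46  48  47  48  45  38  38  35  41  34  37  39  34
242  46  48  52  49  47  48  45  49  51  46  44  46  48  47  49  38  36  35  39  41  42  36
244  52  42  48  49  45  50  42  47  50  52  47  47  51  46  50  43  37  51  20  31  81  92
246  47  48  46  49  43  52  50  51  48  46  45  47  44  49  52  46  46 102 149 148 147 149
```

Both pins touch after release: the left pin starts right at the edge (rows 65–67), and so does the right (rows 230–234). Back for the weight.

Run:
```python
from h import *
go(.4502,.161,.12,-21)
```

```text
row: -9.81 -30.25 -1.04 21.6 | pos [ 0.5517 -0.1404  0.1094] rot [-1.7999e+02  9.0000e-02  6.5000e-01] F [-0.4  0.5 -0.1] w 0.0007 t 36.45
```

>>> jog_arm(steps="-1 -3 -1 2; -2 -6 -1 6; -3.2 -10 -1 10; -4.4 -14 -1 14; -5.6 -18 -1 18; -7 -22 -1 21.6; -8.5 -26 -1 21.6; -9.8 -30 -1 21.6; -9.8 -30.2 -1 21.6; -9.8 -30.2 -1 21.6; -9.8 -30.2 -1 21.6", jaw=0.05)

```text
clock: 37.55
tool_pos: [0.4504, 0.1609, 0.12]
ee_rot: [180.0, 0.0, -20.8]
force: [0.6, 0.4, 0.3]
gripper_width: 0.0486
```

Run:
```python
from h import *
go(.4502,.161,.0075,-21)
c=cam('wrist'); h=cv2.cvtColor(c[0],cv2.COLOR_RGB2HSV); m=cv2.inRange(h,(20,60,90),(34,255,255))
k,l,st,ce=cv2.connectedComponentsWithStats(m); print([(st[i].tolist(),ce[i].round()) for i in range(1,k) if st[i,4]>150], proj(c,(.4502,.1612,.026)))
```

```text
row: -0.01 -0.01 11.25 0.2 | pos [0.4504 0.1609 0.12  ] rot [ 1.7996e+02  3.0000e-02 -2.0840e+01] F [0.6 0.4 0.3] w 0.0486 t 37.55
[([259, 191, 36, 35, 902], array([277., 207.])), ([149, 328, 10, 41, 156], array([151., 349.]))] [278.61898841 206.13814609]
```

>>> jog_arm(steps="0 0 4 0; 0 0 8 0; 0 0 10 0; 0 0 11.2 0; 0 0 11.2 0; 0 0 11.2 0")

```text
clock: 38.2
tool_pos: [0.4514, 0.1611, 0.0089]
ee_rot: [-180.0, -0.0, -20.9]
force: [0.6, -0.3, -0.3]
gripper_width: 0.0478
```

>>> jog_arm(steps="0 0 0 0; 0 0 0 0; 0 0 0 0; 0 0 0 0; 0 0 -0.3 0; 0 0 -1 0; 0 0 -4 0; 0 0 -8 0; 0 0 -11 0; 0 0 -11 0; 0 0 -11 0", jaw=-1, squeeze=12)

```text
clock: 39.3
tool_pos: [0.4509, 0.1615, 0.1187]
ee_rot: [-179.9, -0.1, -20.8]
force: [-0.3, 0.4, -2.9]
gripper_width: 0.0292
```

Run:
```python
from h import *
go(.543,-.037,.118,-89.2)
```

```text
row: 15.67 15.27 0.08 68.4 | pos [0.4509 0.1615 0.1187] rot [-1.7995e+02 -6.0000e-02 -2.0840e+01] F [-0.3  0.4 -2.9] w 0.0292 t 39.3
```

>>> jog_arm(steps="1 0.9 0 4; 2.5 2.3 0 11; 4.3 4 0 18; 6.2 5.7 0 26; 8.2 7.6 0 34; 10.2 9.5 0 42; 12.2 11.3 0 50; 14 13 0 57; 15.2 14.5 0 63; 15.7 15.3 0 68.4; 15.7 15.3 0 68.4; 15.7 15.3 0 68.4")

```text
clock: 40.5
tool_pos: [0.5419, -0.0372, 0.1169]
ee_rot: [179.8, 0.0, -89.1]
force: [1.0, 0.1, -2.7]
gripper_width: 0.0294
```

>>> jog_arm(steps="0 0 3 0; 0 0 6 0; 0 0 8 0; 0 0 8.8 0; 0 0 9.2 0; 0 0 9.2 0; 0 0 9.2 0; 0 0 9.2 0; 0 0 9.2 0; 0 0 9.2 0")

```text
clock: 41.5
tool_pos: [0.5434, -0.0375, 0.0269]
ee_rot: [-180.0, -0.0, -89.2]
force: [0.3, -0.9, -2.3]
gripper_width: 0.0294
```

>>> jog_arm(steps="0 0 0.1 0; 0 0 0.2 0; 0 0 0.2 0; 0 0 0.2 0")

```text
clock: 41.9
tool_pos: [0.543, -0.0374, 0.0243]
ee_rot: [180.0, 0.0, -89.2]
force: [-1.1, -0.4, -2.3]
gripper_width: 0.0296
```

>>> jog_arm(steps="0 0 0.05 0; 0 0 0.1 0; 0 0 0.1 0; 0 0 0.1 0")

```text
clock: 42.3
tool_pos: [0.543, -0.0374, 0.0233]
ee_rot: [180.0, 0.0, -89.2]
force: [-0.0, 0.5, -1.8]
gripper_width: 0.0295
```

>>> jog_arm(steps="0 0 0.03 0; 0 0 0.06 0; 0 0 0.06 0; 0 0 0.06 0")

```text
clock: 42.7
tool_pos: [0.5432, -0.0373, 0.0232]
ee_rot: [-180.0, -0.0, -89.2]
force: [-2.3, 0.4, 5.5]
gripper_width: 0.0293
```

Contact, with the load directed towards the pin (+x). I open right here rather than easing back, since the ease-back is what dragged the straightedge before.

>>> jog_arm(steps="0 0 0 0; 0 0 0 0; 0 0 0 0; 0 0 0 0; 0 0 0 0; 0 0 -0.3 0; 0 0 -1.5 0; 0 0 -4 0; 0 0 -8 0; 0 3 -10 0; 0 6 -10 0; 0 6 -10 0", jaw=-0.17)

```text
clock: 43.9
tool_pos: [0.4799, -0.0381, 0.1239]
ee_rot: [179.9, 0.0, -89.3]
force: [-0.1, 0.4, 0.7]
gripper_width: 0.0378
```

>>> jog_arm(steps="3 0 0 0; 7 0 0 0; 7 0 0 0")

```text
clock: 44.2
tool_pos: [0.4853, -0.1114, 0.1236]
ee_rot: [-179.9, -0.1, -89.4]
force: [1.6, 0.3, 0.3]
gripper_width: 0.0382
```

```bash
cat > q.py <<'E'
from h import *
c=cam('wrist'); g=cv2.cvtColor(c[0],cv2.COLOR_RGB2GRAY); print(c[2].round(3)); save(c[0],'last.png')
for y in(-.032,-.165):
    u,v=proj(c,(.568,y,.011)).round().astype(int); print(u,v)
    for r in range(v-9,v+8): print(r,*['%3d'%q for q in g[r,u-16:u+17:2]])
h=cv2.cvtColor(c[0],cv2.COLOR_RGB2HSV); m=cv2.inRange(h,(18,60,60),(34,255,255))
k,l,st,ce=cv2.connectedComponentsWithStats(m); print([(st[i].tolist(),ce[i].round()) for i in range(1,k) if st[i,4]>150], proj(c,(.543,-.0373,.04)),proj(c,(.543,-.0373,.065)))
E
python3 q.py
```

```text
[ 0.557 -0.111  0.294]
182 102
93 227 229  45  62  70  66  34  30  31  25  21  28 127 119 125 128 121
94 226 232  40  62  69  69  37  32  26  15  22  32 132 119 125 130 124
95 223 225 136  62  66  38  31  28  25  25  17  50 128 123 125 123 127
96 225 228 171  61  68  28  30  31  25  22  19  74 129 122 124 126 127
97 229 230 174  93  55  30  25  31  27  19  18  99 128 122 124 127 128
98 238 239 208 247  49  31  23  25  10  17  24 129 126 122 126 125 128
99 128 123 100 132 103  36   3   9  21  12 103 127 123 125 126 129 125
100 162 161 157 144 150 160 154  86  45  81 125 125 115 118 117 120 124
101 176 176 182 175 179 176 179 184  94  94  92  90  90  91  91  92  86
102 175 178 173 177 179 176 176 179  87  90  93  91  91  93  92  91  90
103 184 182 184 182 181 182 181 184  93  89  90  90  90  94  92  96  93
104 186 187 185 187 186 189 187 191  97  93  94  99  96  98  98  96  95
105 182 184 187 183 188 187 185 185  97  94  96  90  98  99  98  96  96
106 187 191 188 190 188 184 187 187  93  88  96  94  95  93  90  97 101
107  64  83  85  87  90  85  90  99  93  97  94  91  95  90  93  91 
[... 923 characters left out ...]
 96  95  94  96  95
106  98 102  97 106 102 102 100  99 101 100 100  96 101  97  94  97 100
107  98 102  99 100 103 104 104  99  96 100 103 102  94  96  95  97  97
108 103 103 103 100 102 101 103 101 101 103 104  97 103 100  98 100  98
109 103 105 106 104 102 106 106  99  98 101  96 102 101  98 100  99  99
110  88  84  85  84  85  76  78  82  90  89  81  82  81  79  80  79  98
111  96  90  89  96  95  94  93  96  88  75  92  95  79  92  88  79  89
[([159, 118, 48, 41, 1472], array([183., 137.])), ([172, 305, 16, 64, 356], array([176., 338.])), ([373, 306, 11, 63, 316], array([379., 340.])), ([247, 393, 78, 6, 223], array([286., 396.]))] [180.66280518 134.56561725] [170.26060533 136.54202051]
```

Both lip contacts now show no gap: the left pin reaches the edge at row 100, the right at row 103. One numeric check from the scene camera that the weight is upright, then I hand in.

Run:
```python
from h import *
s=cam('scene'); h=cv2.cvtColor(s[0],cv2.COLOR_RGB2HSV); m=cv2.inRange(h,(16,50,40),(36,255,255))
k,l,st,ce=cv2.connectedComponentsWithStats(m); p=[proj(s,(.543,-.0373,z)).round(1) for z in(.014,.065)]; print(p)
print([(st[i].tolist(),ce[i].round()) for i in range(1,k) if st[i,4]>30 and abs(ce[i]-p[0]).max()<40])
go(.48,-.11,.12,-89)
```

```text
[array([260.5, 217.4]), array([259.4, 201.8])]
[([231, 187, 18, 12, 82], array([240., 192.])), ([254, 201, 13, 22, 221], array([260., 212.]))]
row: 0.12 0.45 0.31 -0.4 | pos [ 0.4845 -0.1088  0.1231] rot [-1.7997e+02  1.0000e-02 -8.9370e+01] F [ 0.5  1.1 -0.8] w 0.0378 t 44.3
```

```bash
python3 -c "
from h import *
print(sign_off())"
```

```text
the job is handed in; nothing more can be done
None
```

I pressed the straightedge home against both pins and let go. I then stood the brass weight upright on its left flat, and handed the job in at about 44 s of the 61 s allowed.

- **First attempt failed:** Setting the weight down the first time dragged the left end about 1.3 mm off the left pin. I put the weight back on the worktop and pressed the straightedge home again. Pushing on the rib left about 0.6 mm at the left pin, so I pressed low on the rear edge instead, to about 9 N. Both pins touched after that release. I then set the weight down again and let it go at first contact.
- **Last checks:** After the final placing, the close wrist picture showed no gap at either pin, to about 1 pixel (0.8 mm). In the scene camera the weight's outline matched an upright one. The tool was clear of everything. The final pictures were checked as pixel values only, because the picture-viewing allowance was used up.
- **Bystanders:** The robot was never brought to the tape or the marker pen. I did not re-measure where they lie at the end.

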